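Exploded view of the studio model

TASK

Set up the exploded view for the drawing class: first slide the model's sliding end wall along its rail towards the fixed wall until the detent clicks and holds it fully home, and let go of it. Then pick up the cantilever roof by its rooflight at the balance point, and hold it level and still about 50 mm clear above the two walls, squarely over them as it would sit, dark block at the sliding wall's end, without knocking it against the model. The program finishes while the gripper is still holding the roof up there; leave everything else on the table as it is.

Things in the scene. Friction and masses are not known exactly. Their poses are not given: they have to be found in the camera images.
- wall (a joint): distance of the sliding end wall from home on its rail, m: 0 = home at the stop, detent engaged; grows away from the fixed wall, up to 0.09. Sliding takes under 1 N, passing the detent (from about 0.016 to 0.007) about 5 N; nearer than 0.006 the sprung detent pulls the wall home and holds it.
- wall_grip (a point): on the sliding end wall: cream foam with a dark window band, on a dark shoe; 24 mm thick along the rail, 90 mm wide, 60 mm tall, top edge 88 mm above the table. Point: mid-thickness, mid-width, 20 mm below the top edge. x points along the rail away from the fixed wall, so home is towards -x; z up.
- bay (a point): point fixed on the model, level with the tops of both walls (88 mm above the table, nothing on the model is higher), straight below where the roof's balance point belongs. x runs along the rail from the fixed to the sliding wall, z up. Fixed wall: 24 mm thick, 120 mm wide, its middle 125 mm away towards -x. Sliding wall when home: its middle 35 mm away towards +x.
- roof_grip (a point): the roof's balance point, where to grip: on the rooflight, a grey-beige upstand 20 mm thick (y), 180 mm long (x), from 12 to 56 mm above the slab's underside, along the slab's midline. Point: mid-thickness, 38 mm above the underside, 45 mm from the slab's middle towards the dark block, 25 mm from the upstand's end, 31 mm from the block. x points to the block, z up.
- roof_block (a point): centre of the heavy dark block on the roof's end, 53 mm along +x from the balance point, same axes as the roof.
- roof: the whole roof: cream slab 240 (x) x 90 (y) x 12 mm lying flat on the table, the upstand, and the heavy dark block (44 x 80 mm, top 60 mm above the underside) on its +x end; 0.34 to 0.55 kg, half of it in the block. Origin: middle of the slab's underside; z up.
- model: the whole fixed model: cream foam board 305 x 180 x 12 mm, walls and rail. Origin on the table, 45 mm from under bay towards -x, midway between the walls when home, same axes; the board reaches 120 mm towards -x, 185 mm towards +x, 90 mm to each side.
- clay: dark grey-brown modelling-clay study lump, about 85 x 72 mm, 43 mm tall, origin under it; a bystander to leave alone
- mug: blue mug, 82 mm across, 92 mm tall with a handle, origin under it; a bystander to leave alone
- tape: flat yellow roll of tape, 100 mm across, 24 mm tall, origin under it; a bystander to leave alone
- eraser: white eraser, 52 x 22 x 14 mm, origin under it; a bystander to leave alone
- offcut: plain cream foam offcut block, 70 x 45 x 40 mm, origin under it; a bystander to leave alone
- pot: dark steel pencil pot, 72 mm across, 100 mm tall, its pencils stand to about 165 mm, origin under it; a bystander to leave alone
- sander: orange sanding block, 110 x 60 x 30 mm, origin under it; a bystander to leave alone

How it is judged (in metres and radians):
On the way, in this order (a step that is already met when the one before it is completed fails the run):
1. the sliding wall is home in its detent and let go (value of joint wall below 0.003 m and contact force between the fingers and model below 0.2 N), for 0.3 s.
2. the roof is gripped at its balance point and lifted clear, level (height (world z) of roof_grip above 0.075 m and angle between roof_grip's own z axis and vertical below 0.12 rad and contact force between the fingers and roof above 1 N and x of the grasp point in the frame of roof_grip between -0.015 and 0.015 m), for 0.2 s.
At the end, for the whole second after the job is handed in: Wall home within 3 mm; roof held by the fingers alone within 15 mm of its balance point, still, level within 0.08 rad, underside 25 to 80 mm above the wall tops, within 20 mm of the bay point and 0.12 rad of the model, dark block at the sliding wall (value of joint wall below 0.003 m and angle between roof_grip's own z axis and vertical below 0.08 rad and horizontal distance between roof_grip and bay below 0.02 m and z of roof_grip in the frame of bay between 0.063 and 0.118 m and angle between the x axis of roof_grip and the x axis of bay, either way round below 0.12 rad and x of roof_block in the frame of bay above 0.02 m and x of the grasp point in the frame of roof_grip between -0.015 and 0.015 m and contact force between the fingers and roof above 1 N and contact force between roof and model below 0.1 N and linear speed of roof below 0.02 m/s and angular speed of roof below 0.15 rad/s); the arm keeps its last pose, push and grip.
It fails at once if a bystander is moved more than 30 mm (distance of any of clay, mug, tape, eraser, offcut, pot, sander from where it was at the start of the episode above 0.03 m).
It fails at once if the roof is knocked against the model (contact force between roof and model above 2 N).
It also fails if it takes over 61 s, if anything falls off the work surface, if the arm or the gripper's body presses on something with over 40 N, if the wrist force passes 120 N, or if a joint passes its speed limit or range.

ROBOT

A 6-joint arm with a two-finger parallel gripper is mounted at the origin on the work surface. World frame = base frame: x ahead of the robot, y to its left, z up, the work surface at z = 0. Lengths are in mm, angles in rad, forces in N, time in s.
With the tool pointing down it reaches from about 275 to 1000 mm from the base axis. Payload 8.4 kg.
Tool frame: the origin (TCP) lies at the very end of the fingers, on their centre line; the grasp point (between the pads) lies 19 mm behind it; z points along the fingers, y is the direction in which the jaws open and shut (so a half turn about z gives the same grasp; the last joint's range is limited). The gripper opens to 85 mm and grips with 20 to 120 N. Pads are 22 mm wide; open, the fingers measure 114 mm over their backs; the gripper's body (76 mm by 85 mm) begins 54 mm behind the grasp point. The pads swing forward as they close: fully open they stand 13 mm farther back than shut.
Start: joints at [1.27, 0.353, 1.633, -0, 1.155, -0.002], TCP at [183.982, 597.309, 231.281] pointing down, gripper open.
Joint ranges: [-2.63, 2.63], [-0.92, 2.1], [0.06, 2.66], [-1.3, 4.44], [0, 2.69], [-3.02, 3.02]. Speed limits (rad/s): [2.22, 2.22, 2.79, 3.14, 3.14, 3.14].

INTERFACE

Orientations are given as [roll, pitch, yaw] about the fixed x, y, z axes, in that order (R = Rz(yaw) Ry(pitch) Rx(roll)).
In Python, from rig import sense, grab_frame, sign_off, masks_of gives the robot as it stands. The module is installed in compiled form; this text tells all that it offers.
- The arm moves only by the shell command python3 -m inch 'ROWS' [FORCE]. ROWS is JSON, a list of rows, each an object of numbers: "gripper": the finger opening in m, from 0 to 0.0854; "tx", "ty", "tz": the shift along the tool's x, y, z in m; "spin": the turn about the tool's z in degrees. In form: [{"gripper": .., "tx": .., "ty": .., "tz": .., "spin": ..}, ...]. A call has exactly 8 rows; each row shifts and turns the commanded pose from where the row before left it, along the tool's axes as they then stand; what a row does not reach is not made up. A row lasts 1/10 s, in which the tool goes at most 50 mm and 8.59 degrees, less where a joint would pass 70% of its speed; a pose out of reach is approached as far as the arm can. A call is refused whole if a number of a shift passes 0.05 or a number of a turn 8.59, either way. A call with a gripper value outside its range is refused whole. The fingers move at their own pace and stop on an object; FORCE is the grip in N (left out, the last holds). Time passes only in rows, so rows that do not move let the fingers close, or fill a call up. It gives the time, the measured TCP pose, the force and the opening at its end, in the units of the state.
- sense(): the state, without advancing time (a new reading comes with each control period).
- grab_frame(name): name is "side" or "top" or "wrist"; returns a dict with "pixels" (480x640x3 uint8, red, green, blue), "K" (3x3 intrinsics, pixels), "k1" (the pictures are not rectified: a ray, as slopes to the right and down, at radius r is drawn at 1 + k1 r^2 times it, then the intrinsics apply), "extrinsics" (4x4, takes a point from camera to world coordinates). Camera axes: x right, y down, z forward; pixel columns grow to the right and rows downward; lengths in mm; the calibration is good to about 2 mm. A picture is of the moment at which its call begins. There is no depth.
- sign_off(): hands the job in, once; it reports no verdict.
Trained networks look in the newest picture that a camera, given by its name, has taken for a name from the list of things; names that differ only in an ending like _2 or _b are one class to them, and where a whole thing is asked for, a point or a joint stands for the part that bears it (a point fixed in the world has none). Each returns a list of dicts, best first, with "conf" (0 to 1); they miss things now and then, are a little off and sometimes report something else, mostly with a low value. They report only what shows in the picture. A call takes as long as a camera call.
- masks_of(camera, target): "pixels" (480x640 bool, what is visible of it) and "centre" ([row, column] in pixels, amid what is visible of it).
The state is a dict: "clock": time; "qpos": joint angles; "qvel": joint speeds; "joint_efforts": joint torques, N m; "eef_pos": TCP position; "tcp_rot": TCP orientation; "contact_force": force on the tool from outside, world axes, zero at the start; "wrist_torque": the same for the moment, N m; "opening": opening from 0.0 (shut) to 1.0 (fully open).
Only numpy, scipy, OpenCV 4.12 (cv2) and the standard library are available. Lean on these libraries where they do the work, as an engineer would, in place of code of your own. Each camera call takes 0.05 s, during which the arm holds its last target.

## Working session

There is one attempt and no reset: what is moved stays moved. The work goes in short steps, Python scripts to look and compute and a shell command to move; the robot and the scene stay as the last step left them, time stands still between calls to the robot, and variables do not carry over. Pictures are saved under pics/ and viewed, and the job is handed in when it is done.

```bash
mkdir -p pics; python3 - <<'E'
from rig import *
import cv2
print(sense())
for n in ["top","side"]:
    f=grab_frame(n); cv2.imwrite(f"pics/{n}0.png",f["pixels"][:,:,::-1]); print(n,f["K"],f["k1"],f["extrinsics"])
E
```

```text
{'clock': 0.0, 'qpos': array([ 1.26956980e+00,  3.53630386e-01,  1.63416500e+00, -8.36496384e-06,
        1.15522091e+00, -2.36783790e-03]), 'qvel': array([-0.00113923, -0.00156724,  0.00079365,  0.00034438, -0.00039791,
       -0.00102356]), 'joint_efforts': array([-2.59026347e-04, -6.05253196e+01, -3.42063224e+01, -3.15538819e-05,
        9.44662490e-03, -1.34762396e-05]), 'eef_pos': array([183.85330676, 596.82276318, 230.55958211]), 'tcp_rot': array([-3.14016900e+00,  4.27718330e-06,  2.84273735e+00]), 'contact_force': array([-0.49475391,  0.30777303,  0.16346891]), 'wrist_torque': array([ 0.00595181, -0.01252717, -0.03613132]), 'opening': 1.0008510563292654}
top [[480.27260431   0.         315.7682464 ]
 [  0.         480.27260431 230.12714575]
 [  0.           0.           1.        ]] 0.014466803130498695 [[-9.56453010e-03 -9.86051717e-01  1.66164172e-01  3.52592255e+02]
 [-9.99945684e-01  1.01196277e-02  2.49431428e-03  2.37378049e+01]
 [-4.14104243e-03 -1.66131289e-01 -9.86094948e-01  1.38685176e+03]
 [ 0.00000000e+00  0.00000000e+00  0.00000000e+00  1.00000000e+00]]
side [[490.82306124   0.         314.75036365]
 [  0.         490.82306124 247.53061254]
 [  0.           0.           1.        ]] -0.12590317841162257 [[-9.63591193e-01 -2.00048788e-01  1.77404890e-01  3.64103113e+02]
 [-2.67345030e-01  7.31563027e-01 -6.27169971e-01  7.77914577e+02]
 [-4.31826627e-03 -6.51763776e-01 -7.58409739e-01  1.01696613e+03]
 [ 0.00000000e+00  0.00000000e+00  0.00000000e+00  1.00000000e+00]]
```

View pics/top0.png

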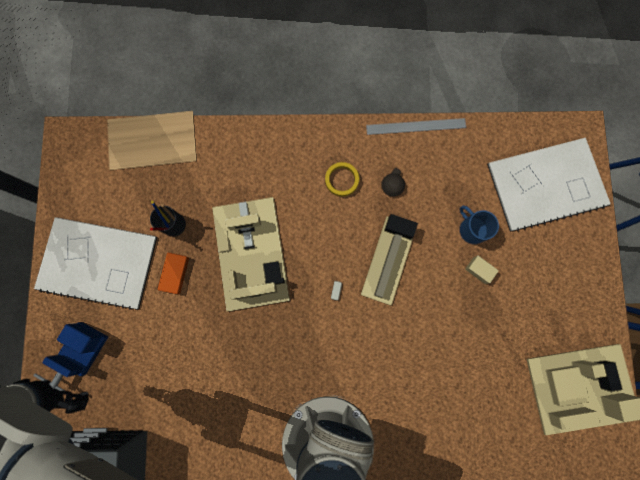

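View pics/side0.png

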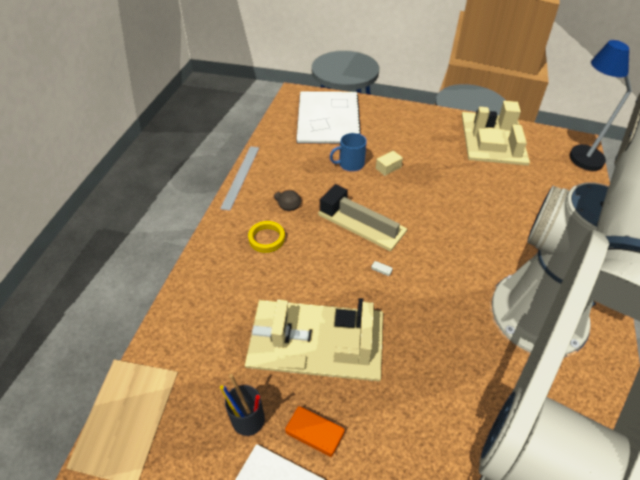

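```bash
cat > h.py <<'E'
import numpy as np, cv2
from rig import *
def ray(f,col,row):
    K=f["K"];k1=f["k1"];E=f["extrinsics"]
    # distorted: p_d = p(1+k1 r^2)
    d=np.array([(col-K[0,2])/K[0,0],(row-K[1,2])/K[1,1]])
    u=cv2.undistortPoints(np.array([[[col,row]]],float),K,np.array([k1,0,0,0,0.]))[0,0]
    v=E[:3,:3]@np.array([u[0],u[1],1]); return E[:3,3],v
def atz(f,col,row,z):
    o,v=ray(f,col,row); return o+v*(z-o[2])/v[2]
def proj(f,P):
    E=np.linalg.inv(f["extrinsics"]); P=np.atleast_2d(np.asarray(P,float))
    rv=cv2.Rodrigues(E[:3,:3])[0]
    return cv2.projectPoints(P,rv,E[:3,3],f["K"],np.array([f["k1"],0,0,0,0.]))[0][:,0]
def box(cx,cy,yaw,x0,x1,y0,y1,z0,z1):
    c,s=np.cos(yaw),np.sin(yaw)
    pts=[(cx+c*x-s*y,cy+s*x+c*y,z) for z in(z0,z1) for x,y in((x0,y0),(x1,y0),(x1,y1),(x0,y1))]
    return np.array(pts)
def drawbox(im,f,b,col,sc,off):
    p=((proj(f,b)-off+0.5)*sc-0.5).astype(int)
    for i,j in[(0,1),(1,2),(2,3),(3,0),(4,5),(5,6),(6,7),(7,4),(0,4),(1,5),(2,6),(3,7)]:
        cv2.line(im,tuple(map(int,p[i])),tuple(map(int,p[j])),col,1)
def crop(f,c0,r0,w,h,sc): return cv2.resize(f["pixels"][r0:r0+h,c0:c0+w,::-1],None,fx=sc,fy=sc,interpolation=cv2.INTER_CUBIC)
E
python3 - <<'E'
from h import *
f=grab_frame("top"); cv2.imwrite("pics/t1.png",np.hstack([crop(f,195,185,110,140,4),crop(f,345,185,90,140,4)]))
for t in ["wall_grip","roof","roof_block","model"]:
    for m in masks_of("top",t): print(t,m["conf"],m["centre"],m["pixels"].sum())
g=grab_frame("side"); cv2.imwrite("pics/s1.png",np.hstack([crop(g,235,285,160,110,2.5),crop(g,305,170,110,110,2.5)]))
for t in ["wall_grip","roof","roof_block","model"]:
    for m in masks_of("side",t): print(t,m["conf"],m["centre"],m["pixels"].sum())
E
```

```text
wall_grip 0.82 [224.8, 244.4] 477
roof 0.73 [261.7, 392.3] 2749
roof 0.7 [186.2, 392.1] 428
roof_block 0.68 [260.6, 386.7] 2834
roof_block 0.52 [253.8, 251.3] 6498
model 0.84 [256.3, 251.2] 6581
wall_grip 0.59 [322.9, 280.2] 728
roof 0.58 [217.0, 357.3] 2649
roof_block 0.67 [217.3, 362.4] 2686
model 0.67 [337.9, 318.4] 9361
```

```bash
sleep 0
```

```text
(no output)
```

View pics/t1.png

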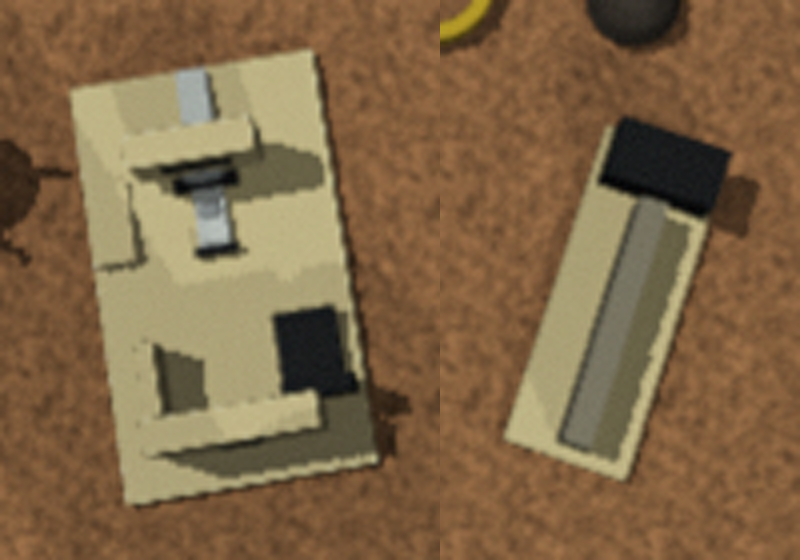

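View pics/s1.png

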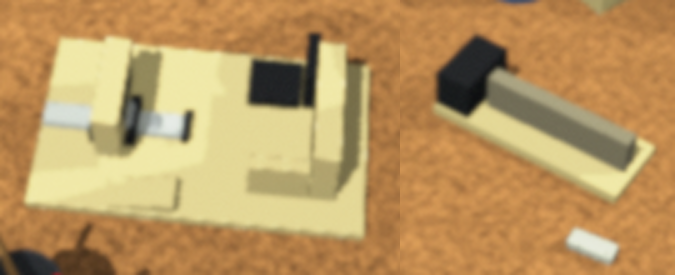

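```bash
cat > fit.py <<'E'
from h import *
from scipy.optimize import least_squares
f=grab_frame("top"); g=grab_frame("side")
T=lambda p,c0,r0,ox,sc:[((p[0]-ox+.5)/sc-.5+c0),((p[1]+.5)/sc-.5+r0)]
# model frame corners (x,y,z)
m3=[(185,90,12),(185,-90,12),(-120,-90,12),(-120,90,12)]
mt=[T(p,195,185,0,4) for p in [(71,88),(314,50),(379,463),(126,504)]]
ms=[T(p,235,285,0,2.5) for p in [(25,206),(61,38),(369,62),(363,238)]]
r3=[(-120,45,12),(-120,-45,12)]
rt=[T(p,345,185,440,4) for p in [(504,438),(628,480)]]
# block top outer corners: block x 98±22 (from roof centre), y ±40, z60
r3+= [(120,40,60),(120,-40,60),(76,-40,60)]
rt+= [T(p,345,185,440,4) for p in [(624,117),(731,155),(711,214)]]
rs3=[(-120,45,12),(-120,-45,12)]
rs=[T(p,305,170,400,2.5) for p in [(614,201),(656,148)]]
def tr(q,P):
    P=np.array(P,float);c,s=np.cos(q[2]),np.sin(q[2])
    return np.c_[q[0]+c*P[:,0]-s*P[:,1],q[1]+s*P[:,0]+c*P[:,1],P[:,2]]
for nm,sets,q0 in [("model",[(f,m3,mt),(g,m3,ms)],[400,200,.1]),("roof",[(f,r3,rt),(g,rs3,rs)],[400,-100,-.3])]:
  for ss in [sets,sets[:1],sets[1:]]:
    r=least_squares(lambda q:np.concatenate([(proj(F,tr(q,P))-np.array(p)).ravel() for F,P,p in ss]),q0,x_scale=[100,100,1])
    print(nm,r.x.round(3),np.abs(r.fun).max().round(2)); 
    if ss is sets: print(r.fun.round(1))
E
python3 fit.py
```

```text
model [4.88952e+02 2.10328e+02 1.61000e-01] 2.33
[ 0.2 -0.   0.1 -0.7  0.6 -0.6  0.9  0.1  0.  -0.8 -0.1  0.9  0.2  2.3
  0.5 -0.2]
model [4.88079e+02 2.11792e+02 1.54000e-01] 0.28
model [4.89612e+02 2.09035e+02 1.66000e-01] 1.6
roof [ 4.95435e+02 -1.81279e+02 -3.43000e-01] 1.18
[ 0.1  0.4 -0.6  0.5 -0.  -0.5  0.4 -0.9  0.8 -1.   1.1  0.1  0.   1.2]
roof [ 4.94628e+02 -1.80863e+02 -3.43000e-01] 0.78
roof [ 4.96737e+02 -1.84533e+02 -3.57000e-01] 0.69
```

```bash
cat > ov.py <<'E'
from h import *
import sys
w=float(sys.argv[1]); out=sys.argv[2]; mx,my,ma,rx,ry,ra=map(float,sys.argv[3:9])
def ov(f,c0,r0,ww,h,sc):
    im=crop(f,c0,r0,ww,h,sc); o=np.array([c0,r0])
    d=lambda b,c: drawbox(im,f,b,c,sc,o)
    d(box(mx,my,ma,-120,185,-90,90,0,12),(0,255,0))
    d(box(mx,my,ma,-92,-68,-60,60,12,88),(255,255,0))
    d(box(mx,my,ma,80+w-12,80+w+12,-45,45,28,88),(0,0,255))
    d(box(rx,ry,ra,-120,120,-45,45,0,12),(0,255,0))
    d(box(rx,ry,ra,-110,70,-10,10,12,56),(0,0,255))
    d(box(rx,ry,ra,76,120,-40,40,12,60),(255,0,255))
    return im
f=grab_frame("top");g=grab_frame("side")
cv2.imwrite(out+"t.png",np.hstack([ov(f,195,185,110,140,4),ov(f,345,185,90,140,4)]))
cv2.imwrite(out+"s.png",np.hstack([ov(g,235,285,160,110,2.9),ov(g,305,170,110,110,2.9)]))
E
python3 ov.py 50 pics/o1 488.3 211 .157 495 -181.5 -.344
```

```text
(no output)
```

View pics/o1t.png

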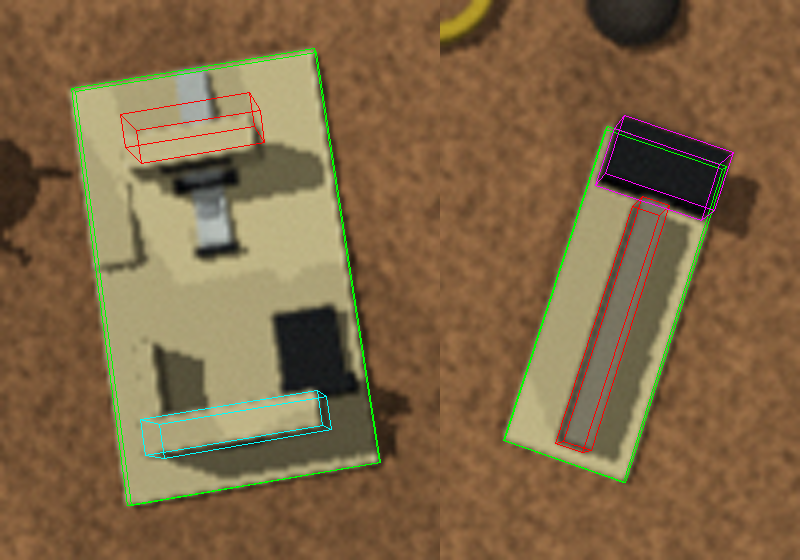

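View pics/o1s.png

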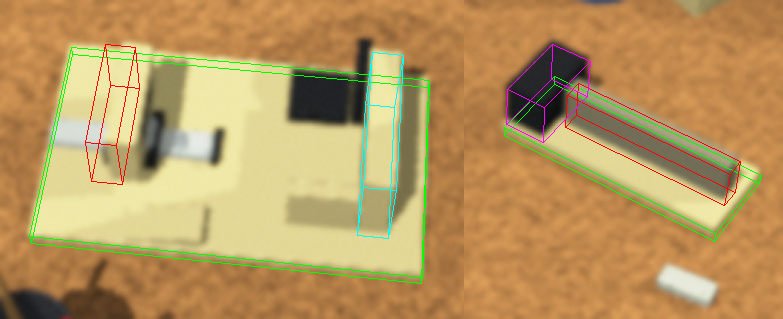

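```bash
cat > go.py <<'E'
from h import *
import sys
# target x y z yaw(optional)
s=sense(); p=s["eef_pos"]; y=s["tcp_rot"][2]
t=np.array(list(map(float,sys.argv[1:4])))
ty=float(sys.argv[4]) if len(sys.argv)>4 else y
d=t-p
dy=(ty-y+np.pi)%(2*np.pi)-np.pi
print("clock",s["clock"],"p",p.round(1),"rot",s["tcp_rot"].round(4),"spin deg",round(-np.degrees(dy),2),"F",s["contact_force"].round(2),"op",round(s["opening"],3))
for n,a in(("now",y),("after spin",ty)):
    print(n,"tx %.1f ty %.1f tz %.1f"%(d@[np.cos(a),np.sin(a),0],d@[np.sin(a),-np.cos(a),0],-d[2]),"mm")
E
python3 - <<'E'
import numpy as np
a=.157
for x in (165,127+11,115):print(x,488.3+x*np.cos(a),211+x*np.sin(a))
E
python3 go.py 651.3 236.8 230 3.2986
```

```text
165 651.2706311352506 236.7987090254159
138 624.6027096767551 232.5771020939842
115 601.8855913972959 228.9809184116535
clock 0.8 p [184.  597.3 231.3] rot [ 3.1416 -0.      2.8428] spin deg -26.12 F [-0.27  0.34 -0.92] op 0.999
now tx -552.7 ty -207.0 tz 1.3 mm
after spin tx -405.2 ty -429.1 tz 1.3 mm
```

```bash
python3 -m inch '[{"gripper":0,"spin":-8.5},{"gripper":0,"spin":-8.5},{"gripper":0,"spin":-8.5},{"gripper":0,"spin":-0.6},{"gripper":0,"tx":-0.033,"ty":-0.035},{"gripper":0,"tx":-0.033,"ty":-0.035},{"gripper":0,"tx":-0.033,"ty":-0.035},{"gripper":0,"tx":-0.033,"ty":-0.035}]' 40; python3 -m inch '[{"gripper":0,"tx":-0.033,"ty":-0.035},{"gripper":0,"tx":-0.033,"ty":-0.035},{"gripper":0,"tx":-0.033,"ty":-0.035},{"gripper":0,"tx":-0.033,"ty":-0.035},{"gripper":0,"tx":-0.033,"ty":-0.035},{"gripper":0,"tx":-0.033,"ty":-0.035},{"gripper":0,"tx":-0.033,"ty":-0.035},{"gripper":0,"tx":-0.033,"ty":-0.035}]'; python3 go.py 651.3 236.8 60 3.2986
```

```text
clock 0.8 p [184.  597.3 231.3] rot [ 3.1416 -0.      2.8428] spin deg -26.12 F [-0.27  0.34 -0.92] op 0.999
now tx -552.7 ty -207.0 tz 171.3 mm
after spin tx -405.2 ty -429.1 tz 171.3 mm$[0]: bad value
$[0]: bad value
```

```bash
python3 -m inch '[{"gripper":0.0,"tx":0,"ty":0,"tz":0,"spin":-8.5},{"gripper":0.0,"tx":0,"ty":0,"tz":0,"spin":-8.5},{"gripper":0.0,"tx":0,"ty":0,"tz":0,"spin":-8.5},{"gripper":0.0,"tx":0,"ty":0,"tz":0,"spin":-0.6},{"gripper":0.0,"tx":-0.033,"ty":-0.035,"tz":0,"spin":0},{"gripper":0.0,"tx":-0.033,"ty":-0.035,"tz":0,"spin":0},{"gripper":0.0,"tx":-0.033,"ty":-0.035,"tz":0,"spin":0},{"gripper":0.0,"tx":-0.033,"ty":-0.035,"tz":0,"spin":0}]' 40;  python3 go.py 651.3 236.8 60 3.2986
```

```text
clock: 1.6
eef_pos: [337.4, 478.5, 231.4]
tcp_rot: [3.141, 0.0, -2.989]
contact_force: [0.4, -0.0, -0.2]
opening: -0.001
clock 1.6 p [337.4 478.5 231.4] rot [ 3.1414e+00  3.0000e-04 -2.9888e+00] spin deg -0.24 F [ 0.37 -0.05 -0.21] op -0.001
now tx -273.5 ty -286.7 tz 171.4 mm
after spin tx -272.3 ty -287.8 tz 171.4 mm
```

```bash
python3 -m inch '[{"gripper":0.0,"tx":-0.033,"ty":-0.035,"tz":0,"spin":-0.2},{"gripper":0.0,"tx":-0.033,"ty":-0.035,"tz":0,"spin":0},{"gripper":0.0,"tx":-0.033,"ty":-0.035,"tz":0,"spin":0},{"gripper":0.0,"tx":-0.033,"ty":-0.035,"tz":0,"spin":0},{"gripper":0.0,"tx":-0.033,"ty":-0.035,"tz":0,"spin":0},{"gripper":0.0,"tx":-0.033,"ty":-0.035,"tz":0,"spin":0},{"gripper":0.0,"tx":-0.033,"ty":-0.035,"tz":0,"spin":0},{"gripper":0.0,"tx":-0.033,"ty":-0.034,"tz":0,"spin":0}]';  python3 go.py 651.3 236.8 60 3.2986
```

```text
clock: 2.4
eef_pos: [642.7, 244.6, 231.4]
tcp_rot: [3.142, 0.0, -2.986]
contact_force: [-0.3, 1.0, -0.2]
opening: -0.001
clock 2.4 p [642.7 244.6 231.4] rot [ 3.1415e+00  2.0000e-04 -2.9861e+00] spin deg -0.09 F [-0.25  0.99 -0.15] op -0.001
now tx -7.3 ty -9.1 tz 171.4 mm
after spin tx -7.3 ty -9.1 tz 171.4 mm
```

```bash
python3 -m inch '[{"gripper":0.0,"tx":-0.004,"ty":-0.004,"tz":0,"spin":0},{"gripper":0.0,"tx":0,"ty":0,"tz":0.04,"spin":0},{"gripper":0.0,"tx":0,"ty":0,"tz":0.04,"spin":0},{"gripper":0.0,"tx":0,"ty":0,"tz":0.04,"spin":0},{"gripper":0.0,"tx":0,"ty":0,"tz":0.03,"spin":0},{"gripper":0.0,"tx":0,"ty":0,"tz":0.021,"spin":0},{"gripper":0.0,"tx":0,"ty":0,"tz":0,"spin":0},{"gripper":0.0,"tx":0,"ty":0,"tz":0,"spin":0}]';  python3 go.py 651.3 236.8 60 3.2986; python3 - <<'E'
from h import *
f=grab_frame("top");g=grab_frame("side")
cv2.imwrite("pics/a1.png",np.hstack([crop(f,195,160,110,110,3.6),crop(g,235,250,110,110,3.6)]))
E
```

```text
clock: 3.2
eef_pos: [645.6, 243.3, 60.6]
tcp_rot: [-3.142, -0.0, -2.983]
contact_force: [1.2, 0.1, 0.1]
opening: -0.001
clock 3.2 p [645.6 243.3  60.6] rot [-3.1416e+00 -4.0000e-04 -2.9830e+00] spin deg 0.09 F [1.21 0.15 0.13] op -0.001
now tx -4.6 ty -7.3 tz 0.6 mm
after spin tx -4.6 ty -7.3 tz 0.6 mm
```

View pics/a1.png

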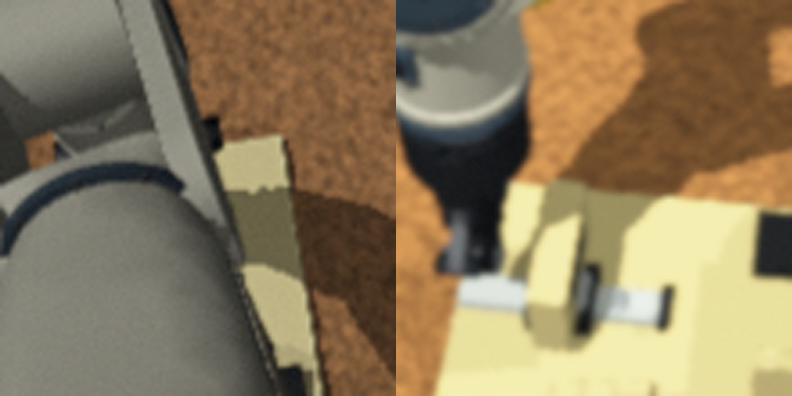

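```bash
python3 -m inch '[{"gripper":0.0,"tx":0.003,"ty":-0.007,"tz":0,"spin":0},{"gripper":0.0,"tx":0.006,"ty":0,"tz":0,"spin":0},{"gripper":0.0,"tx":0.006,"ty":0,"tz":0,"spin":0},{"gripper":0.0,"tx":0.006,"ty":0,"tz":0,"spin":0},{"gripper":0.0,"tx":0.006,"ty":0,"tz":0,"spin":0},{"gripper":0.0,"tx":0.006,"ty":0,"tz":0,"spin":0},{"gripper":0.0,"tx":0.005,"ty":0,"tz":0,"spin":0},{"gripper":0.0,"tx":0,"ty":0,"tz":0,"spin":0}]';  python3 go.py 590.0 227.1 60 3.2986; python3 - <<'E'
from h import *
g=grab_frame("side")
cv2.imwrite("pics/a2.png",crop(g,235,250,160,120,4))
E
```

```text
clock: 4.1
eef_pos: [608.5, 229.8, 60.2]
tcp_rot: [-3.142, -0.001, -2.981]
contact_force: [0.1, 0.7, -0.5]
opening: -0.002
clock 4.1 p [608.5 229.8  60.2] rot [-3.1415e+00 -8.0000e-04 -2.9812e+00] spin deg 0.19 F [ 0.13  0.75 -0.54] op -0.002
now tx 18.7 ty 0.3 tz 0.2 mm
after spin tx 18.7 ty 0.2 tz 0.2 mm
```

View pics/a2.png

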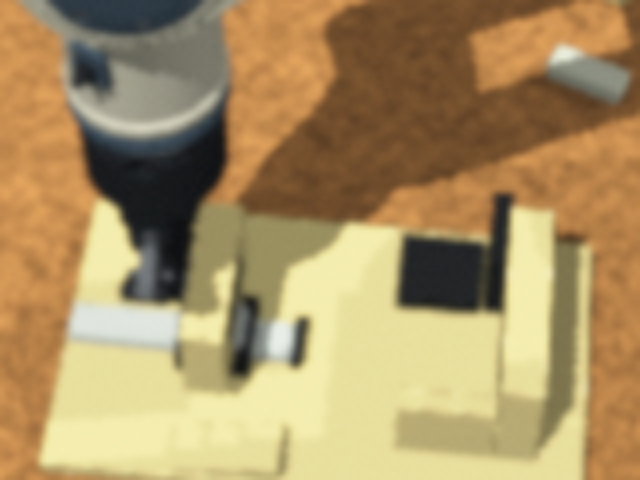

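```bash
python3 -m inch '[{"gripper":0.0,"tx":0.003,"ty":0,"tz":0,"spin":0},{"gripper":0.0,"tx":0.003,"ty":0,"tz":0,"spin":0},{"gripper":0.0,"tx":0.003,"ty":0,"tz":0,"spin":0},{"gripper":0.0,"tx":0.003,"ty":0,"tz":0,"spin":0},{"gripper":0.0,"tx":0.003,"ty":0,"tz":0,"spin":0},{"gripper":0.0,"tx":0.002,"ty":0,"tz":0,"spin":0},{"gripper":0.0,"tx":0,"ty":0,"tz":0,"spin":0},{"gripper":0.0,"tx":0,"ty":0,"tz":0,"spin":0}]';  python3 go.py 590.0 227.1 60 3.2986; python3 - <<'E'
from h import *
g=grab_frame("side")
cv2.imwrite("pics/a3.png",crop(g,235,250,160,120,4))
E
```

```text
clock: 4.95
eef_pos: [592.2, 227.0, 60.1]
tcp_rot: [-3.141, -0.001, -2.981]
contact_force: [0.5, -0.8, 0.4]
opening: 0.002
clock 4.95 p [592.2 227.   60.1] rot [-3.1414e+00 -1.1000e-03 -2.9813e+00] spin deg 0.19 F [ 0.55 -0.82  0.35] op 0.002
now tx 2.1 ty 0.4 tz 0.1 mm
after spin tx 2.1 ty 0.4 tz 0.1 mm
```

View pics/a3.png

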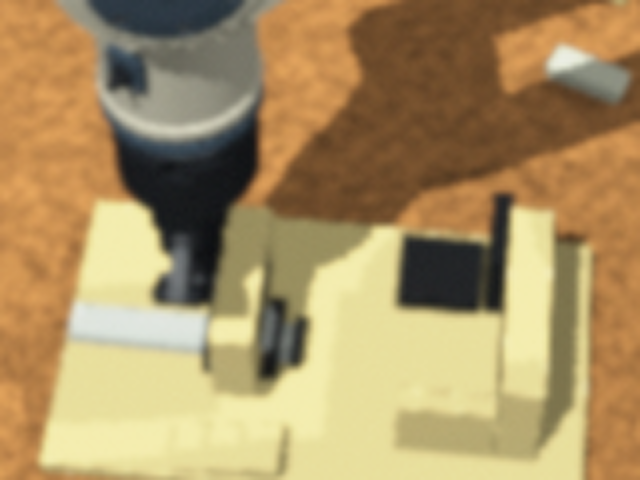

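```bash
python3 -m inch '[{"gripper":0.0,"tx":0.002,"ty":0,"tz":0,"spin":0},{"gripper":0.0,"tx":0.002,"ty":0,"tz":0,"spin":0},{"gripper":0.0,"tx":0.002,"ty":0,"tz":0,"spin":0},{"gripper":0.0,"tx":0.002,"ty":0,"tz":0,"spin":0},{"gripper":0.0,"tx":0.001,"ty":0,"tz":0,"spin":0},{"gripper":0.0,"tx":0,"ty":0,"tz":0,"spin":0},{"gripper":0.0,"tx":0,"ty":0,"tz":0,"spin":0},{"gripper":0.0,"tx":0,"ty":0,"tz":0,"spin":0}]';  python3 go.py 590.0 227.1 60 3.2986
```

```text
clock: 5.8
eef_pos: [591.6, 227.2, 61.2]
tcp_rot: [3.14, 0.016, -2.981]
contact_force: [27.6, 2.6, -19.9]
opening: 0.0
clock 5.8 p [591.6 227.2  61.2] rot [ 3.1401  0.0157 -2.981 ] spin deg 0.2 F [ 27.65   2.57 -19.95] op 0.0
now tx 1.6 ty 0.1 tz 1.2 mm
after spin tx 1.6 ty 0.1 tz 1.2 mm
```

```bash
python3 -m inch '[{"gripper":0.0,"tx":0.001,"ty":0,"tz":0,"spin":0},{"gripper":0.0,"tx":0.001,"ty":0,"tz":0,"spin":0},{"gripper":0.0,"tx":0.001,"ty":0,"tz":0,"spin":0},{"gripper":0.0,"tx":0,"ty":0,"tz":0,"spin":0},{"gripper":0.0,"tx":0,"ty":0,"tz":0,"spin":0},{"gripper":0.0,"tx":0,"ty":0,"tz":0,"spin":0},{"gripper":0.0,"tx":0,"ty":0,"tz":0,"spin":0},{"gripper":0.0,"tx":0,"ty":0,"tz":0,"spin":0}]';  python3 go.py 590.0 227.1 60 3.2986; python3 - <<'E'
from h import *
g=grab_frame("side")
cv2.imwrite("pics/a4.png",crop(g,235,250,160,120,4))
E
```

```text
clock: 6.6
eef_pos: [591.4, 227.4, 61.8]
tcp_rot: [3.14, 0.021, -2.981]
contact_force: [36.1, 3.7, -24.8]
opening: 0.001
clock 6.6 p [591.4 227.4  61.8] rot [ 3.1396  0.0213 -2.9808] spin deg 0.22 F [ 36.1    3.68 -24.81] op 0.001
now tx 1.4 ty -0.1 tz 1.8 mm
after spin tx 1.4 ty -0.1 tz 1.8 mm
```

View pics/a4.png

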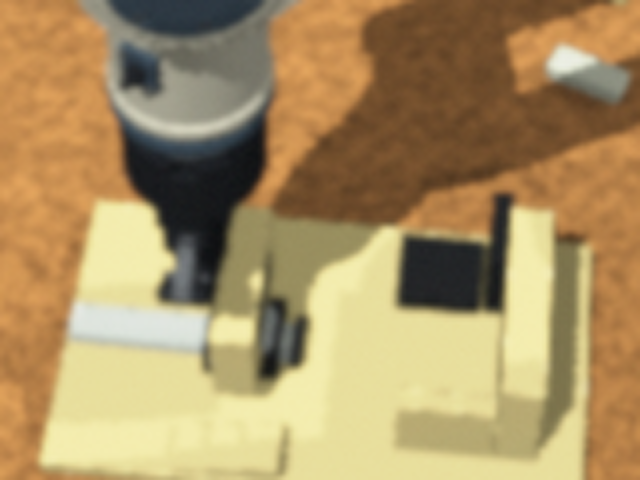

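```bash
python3 -m inch '[{"gripper":0.0,"tx":-0.006,"ty":0,"tz":0,"spin":0},{"gripper":0.0,"tx":-0.006,"ty":0,"tz":0,"spin":0},{"gripper":0.0,"tx":-0.012,"ty":0,"tz":0,"spin":0},{"gripper":0.0,"tx":-0.02,"ty":0,"tz":0,"spin":0},{"gripper":0.0,"tx":-0.01,"ty":0,"tz":-0.03,"spin":0},{"gripper":0.0,"tx":0,"ty":0,"tz":-0.045,"spin":0},{"gripper":0.0,"tx":0,"ty":0,"tz":-0.045,"spin":0},{"gripper":0.0,"tx":0,"ty":0,"tz":-0.04,"spin":0}]'; python3 ov.py 0 pics/o2 488.3 211 .157 495 -181.5 -.344;  python3 go.py 590.0 227.1 60 3.2986
```

```text
clock: 7.45
eef_pos: [634.2, 233.9, 222.3]
tcp_rot: [3.142, -0.0, -2.981]
contact_force: [0.6, 0.1, 0.9]
opening: 0.003
clock 7.55 p [637.2 235.1 227. ] rot [ 3.1398  0.0091 -2.9812] spin deg 0.19 F [ 0.84 -0.2   0.45] op -0.003
now tx 47.8 ty -0.3 tz 167.0 mm
after spin tx 47.8 ty -0.5 tz 167.0 mm
```

View pics/o2s.png

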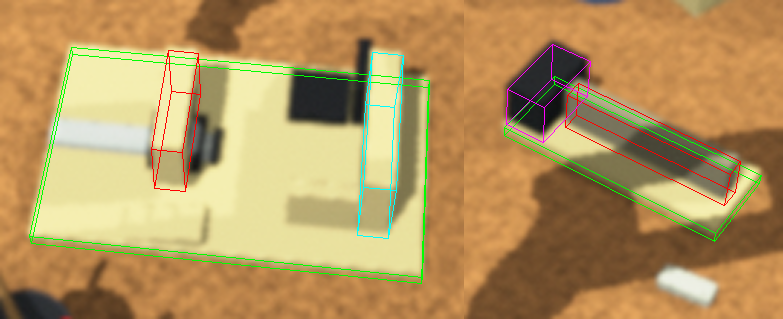

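```bash
python3 -m inch '[{"gripper":0.06,"tx":0,"ty":0,"tz":0,"spin":7.2},{"gripper":0.06,"tx":0,"ty":0,"tz":0,"spin":7.2},{"gripper":0.06,"tx":0,"ty":0,"tz":0,"spin":7.2},{"gripper":0.06,"tx":0,"ty":0,"tz":0,"spin":7.2},{"gripper":0.06,"tx":0,"ty":0,"tz":0,"spin":0},{"gripper":0.06,"tx":0,"ty":0,"tz":0,"spin":0},{"gripper":0.06,"tx":0,"ty":0,"tz":0,"spin":0},{"gripper":0.06,"tx":0,"ty":0,"tz":0,"spin":0}]'; python3 go.py 537.4 -196.7 150 2.7976
```

```text
clock: 8.35
eef_pos: [634.1, 233.9, 220.1]
tcp_rot: [-3.141, -0.0, 2.801]
contact_force: [0.2, -0.4, -0.6]
opening: 0.702
clock 8.35 p [634.1 233.9 220.1] rot [-3.1414e+00 -2.0000e-04  2.8009e+00] spin deg 0.19 F [ 0.17 -0.38 -0.63] op 0.702
now tx -52.8 ty -438.1 tz 70.1 mm
after spin tx -54.2 ty -438.0 tz 70.1 mm
```

```bash
python3 -m inch '[{"gripper":0.06,"tx":-0.006,"ty":-0.048,"tz":0,"spin":0.2},{"gripper":0.06,"tx":-0.006,"ty":-0.048,"tz":0,"spin":0},{"gripper":0.06,"tx":-0.006,"ty":-0.048,"tz":0,"spin":0},{"gripper":0.06,"tx":-0.006,"ty":-0.048,"tz":0,"spin":0},{"gripper":0.06,"tx":-0.006,"ty":-0.048,"tz":0,"spin":0},{"gripper":0.06,"tx":-0.006,"ty":-0.048,"tz":0,"spin":0},{"gripper":0.06,"tx":-0.006,"ty":-0.048,"tz":0,"spin":0},{"gripper":0.06,"tx":-0.006,"ty":-0.048,"tz":0,"spin":0}]'; python3 go.py 537.4 -196.7 150 2.7976
```

```text
clock: 9.15
eef_pos: [548.6, -145.5, 220.6]
tcp_rot: [3.142, 0.001, 2.797]
contact_force: [0.9, 0.1, -0.0]
opening: 0.702
clock 9.15 p [ 548.6 -145.5  220.6] rot [3.1415e+00 6.0000e-04 2.7971e+00] spin deg -0.03 F [ 0.86  0.06 -0.01] op 0.702
now tx -6.7 ty -52.0 tz 70.6 mm
after spin tx -6.7 ty -52.0 tz 70.6 mm
```

```bash
python3 -m inch '[{"gripper":0.06,"tx":-0.006,"ty":-0.026,"tz":0,"spin":0},{"gripper":0.06,"tx":0,"ty":-0.026,"tz":0,"spin":0},{"gripper":0.06,"tx":0,"ty":0,"tz":0.03,"spin":0},{"gripper":0.06,"tx":0,"ty":0,"tz":0.03,"spin":0},{"gripper":0.06,"tx":0,"ty":0,"tz":0.01,"spin":0},{"gripper":0.06,"tx":0,"ty":0,"tz":0,"spin":0},{"gripper":0.06,"tx":0,"ty":0,"tz":0,"spin":0},{"gripper":0.06,"tx":0,"ty":0,"tz":0,"spin":0}]'; python3 go.py 537.4 -196.7 20 2.7976; python3 - <<'E'
from h import *
w=grab_frame("wrist"); im=np.ascontiguousarray(w["pixels"][:,:,::-1])
print(w["K"],w["k1"],w["extrinsics"].round(3))
a=(495,-181.5,-.344)
for b,c in((box(*a,-120,120,-45,45,0,12),(0,255,0)),(box(*a,-110,70,-10,10,12,56),(0,0,255)),(box(*a,76,120,-40,40,12,60),(255,0,255))): drawbox(im,w,b,c,1,np.zeros(2))
cv2.imwrite("pics/w1.png",im)
f=grab_frame("top");g=grab_frame("side");cv2.imwrite("pics/a5.png",np.hstack([crop(f,345,185,90,140,4),crop(g,305,150,110,140,4)]))
E
```

```text
clock: 9.95
eef_pos: [538.3, -194.8, 151.7]
tcp_rot: [-3.142, 0.002, 2.796]
contact_force: [-0.1, 0.6, 0.8]
opening: 0.699
clock 9.95 p [ 538.3 -194.8  151.7] rot [-3.1416e+00  2.3000e-03  2.7963e+00] spin deg -0.08 F [-0.06  0.65  0.84] op 0.699
now tx 0.2 ty -2.1 tz 131.7 mm
after spin tx 0.2 ty -2.1 tz 131.7 mm
[[333.80609495   0.         321.72790713]
 [  0.         333.80609495 239.82139059]
 [  0.           0.           1.        ]] -0.010487240830883395 [[ 3.39000e-01  8.93000e-01  2.95000e-01  4.63627e+02]
 [ 9.41000e-01 -3.22000e-01 -1.07000e-01 -1.67340e+02]
 [-1.00000e-03  3.14000e-01 -9.50000e-01  2.93959e+02]
 [ 0.00000e+00  0.00000e+00  0.00000e+00  1.00000e+00]]
```

View pics/w1.png

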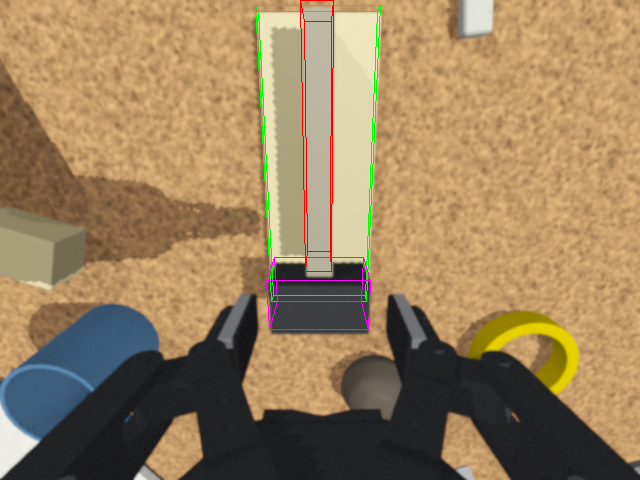

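View pics/a5.png

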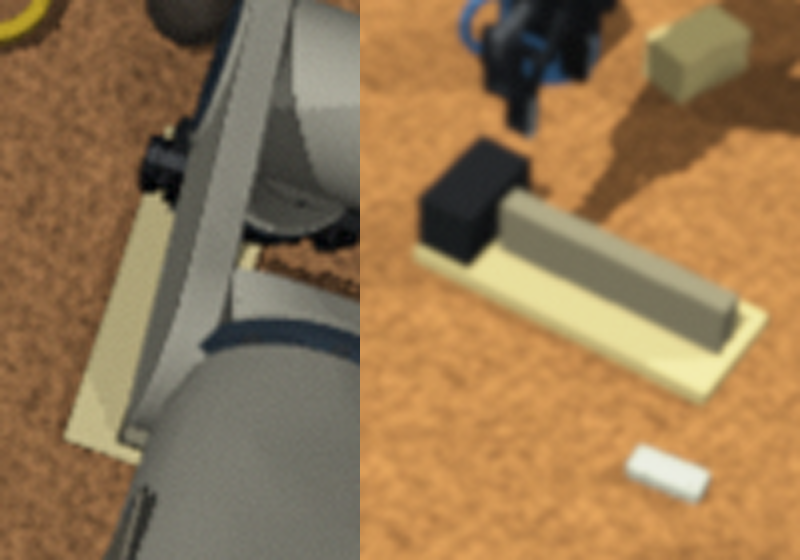

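```bash
python3 -m inch '[{"gripper":0.06,"tx":0,"ty":-0.002,"tz":0.03,"spin":0},{"gripper":0.06,"tx":0,"ty":0,"tz":0.03,"spin":0},{"gripper":0.06,"tx":0,"ty":0,"tz":0.03,"spin":0},{"gripper":0.06,"tx":0,"ty":0,"tz":0.02,"spin":0},{"gripper":0.06,"tx":0,"ty":0,"tz":0.01,"spin":0},{"gripper":0.06,"tx":0,"ty":0,"tz":0.005,"spin":0},{"gripper":0.06,"tx":0,"ty":0,"tz":0,"spin":0},{"gripper":0.06,"tx":0,"ty":0,"tz":0,"spin":0}]'; python3 go.py 537.4 -196.7 20 2.7976; python3 - <<'E'
from h import *
w=grab_frame("wrist"); 
g=grab_frame("side");cv2.imwrite("pics/a6.png",np.hstack([crop(w,120,120,400,360,1),crop(g,305,150,110,90,4)]))
E
```

```text
clock: 10.9
eef_pos: [537.3, -196.8, 26.3]
tcp_rot: [-3.142, 0.002, 2.796]
contact_force: [-0.6, -0.6, 0.8]
opening: 0.704
clock 10.9 p [ 537.3 -196.8   26.3] rot [-3.1416e+00  1.6000e-03  2.7957e+00] spin deg -0.11 F [-0.64 -0.57  0.81] op 0.704
now tx -0.0 ty 0.1 tz 6.3 mm
after spin tx -0.0 ty 0.1 tz 6.3 mm
```

View pics/a6.png

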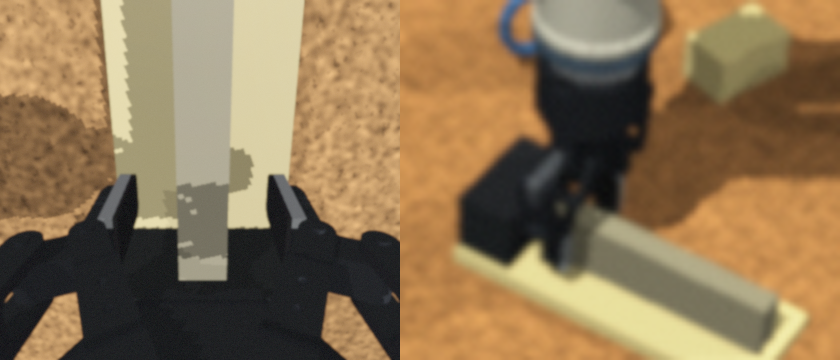

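```bash
python3 -m inch '[{"gripper":0.06,"tx":0,"ty":0,"tz":0.005,"spin":0},{"gripper":0.05,"tx":0,"ty":0,"tz":0,"spin":0},{"gripper":0.03,"tx":0,"ty":0,"tz":0,"spin":0},{"gripper":0.01,"tx":0,"ty":0,"tz":0,"spin":0},{"gripper":0.01,"tx":0,"ty":0,"tz":0,"spin":0},{"gripper":0.01,"tx":0,"ty":0,"tz":0,"spin":0},{"gripper":0.01,"tx":0,"ty":0,"tz":0,"spin":0},{"gripper":0.01,"tx":0,"ty":0,"tz":0,"spin":0}]' 80;python3 -m inch '[{"gripper":0.01,"tx":0,"ty":0,"tz":-0.003,"spin":0},{"gripper":0.01,"tx":0,"ty":0,"tz":-0.005,"spin":0},{"gripper":0.01,"tx":0,"ty":0,"tz":-0.01,"spin":0},{"gripper":0.01,"tx":0,"ty":0,"tz":-0.01,"spin":0},{"gripper":0.01,"tx":0,"ty":0,"tz":-0.01,"spin":0},{"gripper":0.01,"tx":0,"ty":0,"tz":-0.01,"spin":0},{"gripper":0.01,"tx":0,"ty":0,"tz":-0.002,"spin":0},{"gripper":0.01,"tx":0,"ty":0,"tz":0,"spin":0}]'; python3 - <<'E'
from h import *
print(sense())
w=grab_frame("wrist"); 
g=grab_frame("side");cv2.imwrite("pics/a7.png",np.hstack([crop(w,120,120,400,360,1),crop(g,305,150,110,90,4)]))
E
```

```text
clock: 11.8
eef_pos: [536.7, -196.5, 20.5]
tcp_rot: [3.142, 0.0, 2.796]
contact_force: [-0.4, 0.1, 4.2]
opening: 0.223
clock: 12.6
eef_pos: [536.9, -196.6, 71.0]
tcp_rot: [-3.142, 0.001, 2.796]
contact_force: [0.8, 0.0, -3.8]
opening: 0.221
{'clock': 12.6, 'qpos': array([-3.53685504e-01,  4.71023350e-01,  1.87124455e+00, -3.66956222e-05,
        7.98123363e-01, -1.57852432e+00]), 'qvel': array([ 0.00019227,  0.014517  ,  0.01052158, -0.00162043, -0.00671602,
       -0.00057095]), 'joint_efforts': array([-3.02801900e-04, -6.26663232e+01, -2.66528285e+01, -1.64358385e-04,
        6.90187141e-02, -1.48579329e-05]), 'eef_pos': array([ 536.90980402, -196.6434831 ,   70.97734987]), 'tcp_rot': array([-3.14155706e+00,  1.20114719e-03,  2.79566076e+00]), 'contact_force': array([ 0.8348337 ,  0.02352939, -3.78696288]), 'wrist_torque': array([-0.00033254,  0.0233627 , -0.01015177]), 'opening': 0.2211703474639594}
```

View pics/a7.png

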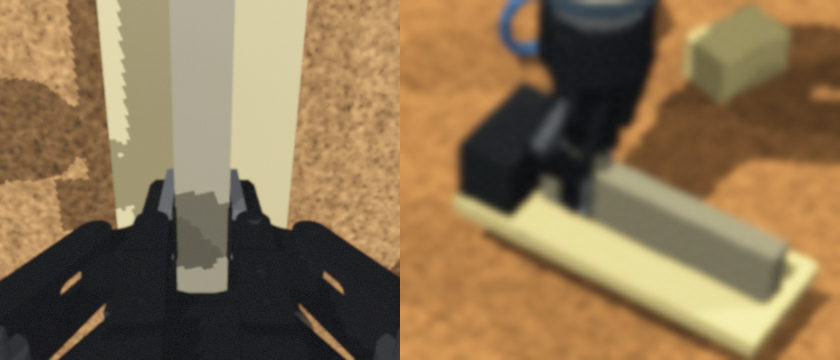

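```bash
cat > tilt.py <<'E'
from h import *
import sys
# overlay of the held roof, level, under the grasp
dz=float(sys.argv[1]); dx=float(sys.argv[2])
s=sense(); p=s["eef_pos"]; yaw=s["tcp_rot"][2]-np.pi
cx=p[0]-(45+dx)*np.cos(yaw); cy=p[1]-(45+dx)*np.sin(yaw); z=p[2]-20.5+dz
out=[]
for n,c in(("wrist",(110,0,420,300,1)),("side",tuple(map(int,sys.argv[3:7]))+(float(sys.argv[7]),))):
    f=grab_frame(n); im=crop(f,*c); o=np.array(c[:2])
    for b,k in((box(cx,cy,yaw,-120,120,-45,45,z,z+12),(0,255,0)),(box(cx,cy,yaw,-110,70,-10,10,z+12,z+56),(0,0,255)),(box(cx,cy,yaw,76,120,-40,40,z+12,z+60),(255,0,255))): drawbox(im,f,b,k,c[4],o)
    out.append(im)
cv2.imwrite(sys.argv[8]+"w.png",out[0]);cv2.imwrite(sys.argv[8]+"s.png",out[1])
E
python3 tilt.py 0 0 305 150 110 90 6 pics/l1
```

```text
(no output)
```

View pics/l1w.png

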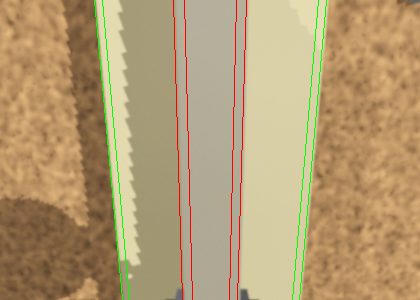

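View pics/l1s.png

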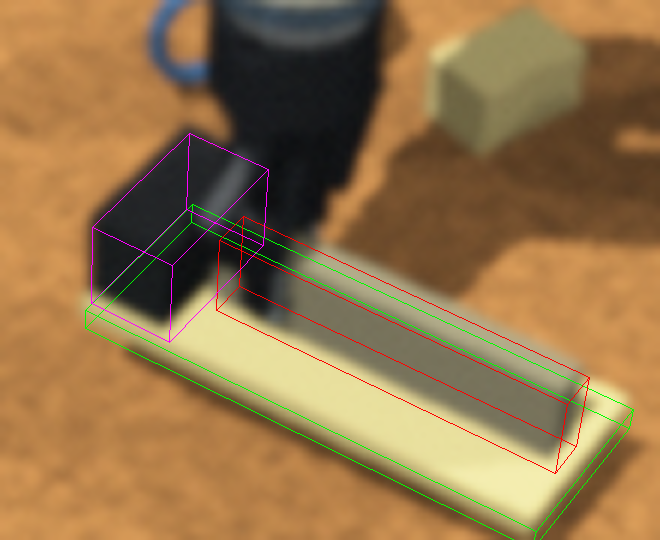

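```bash
python3 -m inch '[{"gripper":0.01,"tx":0,"ty":0,"tz":-0.007,"spin":0},{"gripper":0.01,"tx":0,"ty":0,"tz":-0.014,"spin":0},{"gripper":0.01,"tx":0,"ty":0,"tz":-0.02,"spin":0},{"gripper":0.01,"tx":0,"ty":0,"tz":-0.02,"spin":0},{"gripper":0.01,"tx":0,"ty":0,"tz":-0.02,"spin":0},{"gripper":0.01,"tx":0,"ty":0,"tz":-0.014,"spin":0},{"gripper":0.01,"tx":0,"ty":0,"tz":-0.007,"spin":0},{"gripper":0.01,"tx":0,"ty":0,"tz":0,"spin":0}]' 100
python3 -m inch '[{"gripper":0.01,"tx":0,"ty":0,"tz":0,"spin":-2},{"gripper":0.01,"tx":0,"ty":0,"tz":0,"spin":-4},{"gripper":0.01,"tx":0,"ty":0,"tz":0,"spin":-5},{"gripper":0.01,"tx":0,"ty":0,"tz":0,"spin":-5.5},{"gripper":0.01,"tx":0,"ty":0,"tz":0,"spin":-5.5},{"gripper":0.01,"tx":0,"ty":0,"tz":0,"spin":-4.5},{"gripper":0.01,"tx":0,"ty":0,"tz":0,"spin":-2.3},{"gripper":0.01,"tx":0,"ty":0,"tz":0,"spin":0}]'; python3 go.py 532.7 218 160 3.2986
```

```text
clock: 13.6
eef_pos: [537.1, -196.7, 173.4]
tcp_rot: [3.142, 0.002, 2.796]
contact_force: [0.0, 0.5, -4.0]
opening: 0.219
clock: 14.4
eef_pos: [535.9, -196.3, 171.2]
tcp_rot: [3.141, -0.002, -2.984]
contact_force: [-0.9, 0.8, -3.4]
opening: 0.222
clock 14.4 p [ 535.9 -196.3  171.2] rot [ 3.1407e+00 -1.6000e-03 -2.9844e+00] spin deg 0.01 F [-0.87  0.76 -3.44] op 0.222
now tx -61.7 ty 409.7 tz 11.2 mm
after spin tx -61.6 ty 409.7 tz 11.2 mm
```

```bash
python3 -m inch '[{"gripper":0.01,"tx":-0.0015,"ty":0.01,"tz":0,"spin":0},{"gripper":0.01,"tx":-0.003,"ty":0.02,"tz":0,"spin":0},{"gripper":0.01,"tx":-0.0045,"ty":0.03,"tz":0,"spin":0},{"gripper":0.01,"tx":-0.005,"ty":0.035,"tz":0,"spin":0},{"gripper":0.01,"tx":-0.005,"ty":0.035,"tz":0,"spin":0},{"gripper":0.01,"tx":-0.005,"ty":0.035,"tz":0,"spin":0},{"gripper":0.01,"tx":-0.005,"ty":0.035,"tz":0,"spin":0},{"gripper":0.01,"tx":-0.005,"ty":0.035,"tz":0,"spin":0}]'
python3 -m inch '[{"gripper":0.01,"tx":-0.005,"ty":0.035,"tz":0,"spin":0},{"gripper":0.01,"tx":-0.005,"ty":0.035,"tz":0,"spin":0},{"gripper":0.01,"tx":-0.005,"ty":0.03,"tz":0,"spin":0},{"gripper":0.01,"tx":-0.004,"ty":0.025,"tz":0,"spin":0},{"gripper":0.01,"tx":-0.004,"ty":0.02,"tz":0,"spin":0},{"gripper":0.01,"tx":-0.003,"ty":0.015,"tz":0,"spin":0},{"gripper":0.01,"tx":-0.002,"ty":0.01,"tz":0,"spin":0},{"gripper":0.01,"tx":0,"ty":0.004,"tz":0,"spin":0}]'; python3 go.py 532.7 218 160 3.2986
```

```text
clock: 15.2
eef_pos: [532.8, 42.9, 172.1]
tcp_rot: [3.141, -0.0, -2.986]
contact_force: [0.2, -0.4, -4.8]
opening: 0.219
clock: 16.0
eef_pos: [533.9, 217.9, 172.1]
tcp_rot: [-3.142, -0.0, -2.985]
contact_force: [0.4, 0.2, -3.5]
opening: 0.217
clock 16.0 p [533.9 217.9 172.1] rot [-3.1415e+00 -2.0000e-04 -2.9846e+00] spin deg 0.0 F [ 0.36  0.19 -3.51] op 0.217
now tx 1.1 ty 0.3 tz 12.1 mm
after spin tx 1.1 ty 0.3 tz 12.1 mm
```

```bash
python3 -m inch '[{"gripper":0.01,"tx":0,"ty":0,"tz":0.003,"spin":0},{"gripper":0.01,"tx":0,"ty":0,"tz":0.004,"spin":0},{"gripper":0.01,"tx":0,"ty":0,"tz":0.003,"spin":0},{"gripper":0.01,"tx":0,"ty":0,"tz":0.002,"spin":0},{"gripper":0.01,"tx":0,"ty":0,"tz":0,"spin":0},{"gripper":0.01,"tx":0,"ty":0,"tz":0,"spin":0},{"gripper":0.01,"tx":0,"ty":0,"tz":0,"spin":0},{"gripper":0.01,"tx":0,"ty":0,"tz":0,"spin":0}]'; python3 go.py 532.7 218 160 3.2986
python3 tilt.py 0 0 225 235 185 150 4 pics/l2; python3 - <<'E'
from h import *
f=grab_frame("top"); cv2.imwrite("pics/t9.png",f["pixels"][:,:,::-1])
E
```

```text
clock: 16.8
eef_pos: [534.1, 217.2, 160.4]
tcp_rot: [3.142, 0.0, -2.985]
contact_force: [-0.8, -0.1, -4.0]
opening: 0.22
clock 16.8 p [534.1 217.2 160.4] rot [ 3.1415e+00  3.0000e-04 -2.9849e+00] spin deg -0.02 F [-0.82 -0.09 -4.01] op 0.22
now tx 1.2 ty 1.0 tz 0.4 mm
after spin tx 1.2 ty 1.0 tz 0.4 mm
```

View pics/l2s.png

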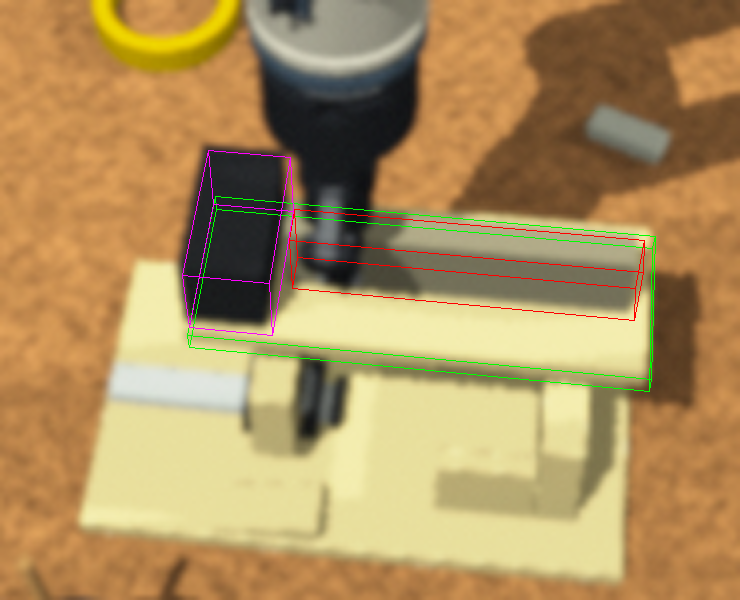

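View pics/l2w.png

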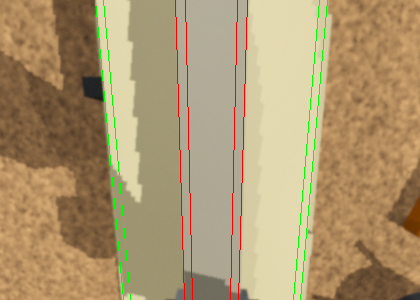

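View pics/t9.png

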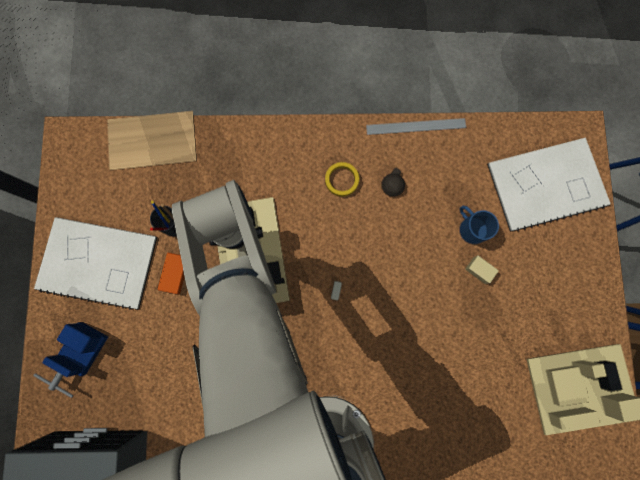

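```bash
python3 - <<'E'
from rig import *
s=sense();print(s["clock"],abs(s["qvel"]).max(),s["eef_pos"],s["opening"],s["contact_force"])
print(sign_off())
E
```

```text
16.95 0.0015717917799951422 [534.01578207 217.1824355  160.36606161] 0.22199461311408675 [ 0.68226106 -0.24436303 -3.79517572]
the job is handed in; nothing more can be done
None
```

The job is handed in at 16.95 s, with the gripper still holding the roof over the model. `sign_off` gave no verdict, so the result rests on my own checks.

- **Sliding wall:** I pushed it home with the closed fingers and backed off. The side picture then matched the home position to about 2 mm. I did not see the detent click as such. After the wall had seated I pushed on against the stop, and the measured force peaked at about 44 N (36 N along x) with no further travel. That is close to the 40 N limit, which as written covers the arm and gripper body. The push was with the fingertips.
- **Roof grip:** I gripped the rooflight at the balance point and lifted. The wrist torque was about 0.02 N m, so it is well balanced. The wrist and side overlays put it level to about 0.02 rad.
- **Final hold:** The tool centre point is at (534.0, 217.2, 160.4) mm and the measured bay point is at (532.7, 218.0) mm, about 1.5 mm off horizontally. The underside is about 52 mm above the wall tops. The turn matches the model's direction to less than 0.01 rad, the dark block is at the sliding wall's end, and the arm is still.
- **Bystanders:** None of those visible in the last top picture appears to have moved.

One disagreement remains: the side camera's overlays sat about 3 px off the pose from the top and wrist cameras. For the roof, that offset was the same before and after gripping, so I treated it as calibration error.

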